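# Weigh two pressure-cooker weights and snap the heavy one onto the vent pipe

## Robot

A 7-joint arm with a two-finger parallel gripper is mounted at the origin on the work surface. World frame = base frame: x ahead of the robot, y to its left, z up, the work surface at z = 0. Lengths are in m, angles in rad, forces in N, time in s.
With the tool pointing down it reaches from about 0.425 to 0.875 m from the base axis. Payload 4.7 kg.
Tool frame: the origin (TCP) lies midway between the tips of the shut fingers; the grasp point (between the pads) lies 19 mm behind it; z points along the fingers, y is the direction in which the jaws open and shut (so a half turn about z gives the same grasp; the last joint's range is limited). The gripper opens to 87 mm and grips with 3 to 60 N. Pads are 19 mm wide; open, the fingers measure 117 mm over their backs; the gripper's body (75 mm by 190 mm) begins 51 mm behind the grasp point.
Start: joints at [1.139, 0.321, -0.07, 1.45, 0.023, 1.371, -0.057], TCP at [0.28, -0.587, 0.223] pointing down, gripper open.
Joint ranges: [-2.86, 2.86], [-0.3, 2.09], [-1.38, 1.24], [0.06, 2.45], [-1.56, 4.7], [0.09, 2.05], [-2.69, 2.69]. Speed limits (rad/s): [2.57, 2.57, 3.14, 3.14, 3.14, 3.14, 3.14].

## Interface

Orientations are given as a rotation vector (axis times angle).
In Python, from bench import monitor, eyes, order gives the robot as it stands. The module is installed in compiled form; this text tells all that it offers.
- The arm moves only by the shell command python3 -m pendant 'ROWS' [FORCE]. ROWS is JSON, a list of rows, each a list of 3 entries, a list of its own where there are three numbers: the turn, a rotation vector about the tool's x, y, z in degrees, then the shift along the tool's x, y, z in m, then the gripper command: -1 is fully open, 1 is shut, values between are in proportion. In form: [[[rx, ry, rz], [tx, ty, tz], hand], ...]. A call has 1 to 8 rows; each row shifts and turns the commanded pose from where the row before left it, along the tool's axes as they then stand; what a row does not reach is not made up. A row lasts 1/8 s, in which the tool goes at most 62.5 mm and 10.7 degrees, less where a joint would pass 70% of its speed; a pose out of reach is approached as far as the arm can. A call is refused whole if a number of a shift passes 0.0625 or a number of a turn 10.7, either way. A call with a gripper value outside its range is refused whole. The fingers move at their own pace and stop on an object; FORCE is the grip in N (left out, the last holds). Time passes only in rows, so rows that do not move let the fingers close. It gives the time, the measured TCP pose, the force and the opening at its end, in the units of the state.
- monitor.get_state(): the state, without advancing time (a new reading comes with each control period).
- eyes.get_image(name): name is "scene" or "top"; returns a dict with "color" (420x560x3 uint8, red, green, blue), "range_z" (420x560 float32, m along the optical axis (not along the pixel's ray), 0 where there is no reading), "fx", "fy", "cx", "cy" (pixels), "world_to_cam" (4x4, takes a point from world to camera coordinates). Camera axes: x right, y up, looking along -z (the intrinsics and any distortion apply to the point x, -y, -z); pixel columns grow to the right and rows downward; lengths in m; the calibration is good to about 2 mm. A picture is of the moment at which its call begins.
- order.close_job(): hands the job in, once; it reports no verdict.
The state is a dict: "time": time; "joint_positions": joint angles; "qd": joint speeds; "joint_torque": joint torques, N m; "position": TCP position; "tool_rot": TCP orientation; "ft_force": force on the tool from outside, world axes, zero at the start; "torque": the same for the moment, N m; "grip_width": opening from 0.0 (shut) to 1.0 (fully open).
Only numpy, scipy, OpenCV 4.12 (cv2) and the standard library are available. Lean on these libraries where they do the work, as an engineer would, in place of code of your own. Each camera call takes 0.05 s, during which the arm holds its last target.

## Task

The two pressure-regulator weights on the counter look alike, but one is heavier than the brass check weight on the balance and belongs on the cooker, the other is lighter and does not. Set either of them gently on the empty pan, let go and let the beam settle to see which it is; then press the heavy one onto the vent pipe on the cooker's lid until it snaps fully home, upright, and put the light one in the white enamel tray. Feel your way and do not force anything: the balance and the vent pipe are delicate, and the brass check weight and the other things on the counter stay where they are.

Things in the scene. Friction and masses are not known exactly. Their poses are not given: they have to be found in the camera images.
- weight_1: One of two look-alike regulator weights: upright steel cylinder 36 mm wide, 34 mm tall, black cap 20 mm wide, 10 mm tall on top. Origin: centre of its underside, z up. Bore in the underside: 12 mm wide for the first 7 mm (lip), then 17 mm, 27 mm deep, closed on top. This or weight_2 may be the heavy one (about 160 g; the light one about 100 g).
- weight_2: The other regulator weight, same shape and look as weight_1, same origin.
- cooker: Closed 22 cm pressure cooker, fixed; lid top 150 mm above its origin (centre of the pot's underside, z up). Handles: long one to its own -y, 260 mm from the axis, short one to +y, 131 mm. A clamp bar, 24 mm wide, lies over the lid along y, its black knob in the middle rising to 192 mm. On the lid stands the vent pipe (see vent_spot). Over 30 N on any of it does damage.
- vent_spot (a point): Cooker frame (-60, 0, 158) mm: the brass nut's top, if the lid sat straight. It was put on turned: the upright vent pipe (9 mm wide, 22 mm tall, tip 7.6 mm) stands fast on the 60 mm circle about the cooker's axis, 4 to 20 mm round from here to its own +y. 3 sprung balls stop the weight's lip with its underside 13 mm above the nut; 5 to 12 N snaps it past them, onto the nut (23 mm wide).
- balance: Two-pan top-loading balance, fixed: grey base 105 x 270 x 55 mm, beam along its own y. Origin: centre of its underside, z up. The pans, 125 mm wide with an 8 mm rim, stay level, at 100 mm either way along y; the pointer in the middle stands before a white scale plate whose top is 188 mm above the origin. Loads over 20 N damage it.
- beam (a joint): Tilt of the balance beam, rad: 0 level, +0.09 at the stop with the empty (-y) pan down, -0.09 at the stop with the check weight's (+y) pan down. It starts near -0.09, as the check weight holds its pan down; each pan moves 9 mm up or down from level. It settles in about 1 s.
- pan_top (a point): Centre of the floor of the empty pan, at the balance's -y end; moves with the pan (106 mm above the balance's underside when level, about 115 mm when up, 97 mm when down).
- far_pan_top (a point): Centre of the floor of the other pan, at the +y end, where the check weight stands.
- check_weight: Brass check weight with a knob, 26 mm in diameter, 39 mm tall, 130 g, standing on the far pan. Origin at the centre of its underside.
- tray: Shallow white enamel tray, fixed, 120 mm (its x) by 170 mm (its y), 20 mm tall, walls and floor 3 mm. Origin at the centre of its underside.
- bottle: Clear plastic bottle with blue cap, 62 mm wide, 190 mm tall; to be left alone. Origin at the centre of its underside.
- mug: White mug, 76 mm wide, 85 mm tall; to be left alone. Origin at the centre of its underside.
- salt_jar: Glass salt jar with white cap, 52 mm wide, 70 mm tall; to be left alone. Origin at the centre of its underside.
Not all that is in view belongs to the job. What is shaped like the weight_1 but blue or pink is not meant.

How it is judged:
On the way:
1. one of the two weights stands upright on the empty pan, let go, with the beam at rest on one stop or the other (((contact force between weight_1 and balance above 0.4 N and horizontal distance between weight_1 and pan_top below 0.05 m and angle between weight_1's own z axis and vertical below 0.15 rad and contact force between the fingers and weight_1 below 0.05 N and velocity of joint beam between -0.1 and 0.1 rad/s and (value of joint beam above 0.07 rad or value of joint beam below -0.07 rad)) or (contact force between weight_2 and balance above 0.4 N and horizontal distance between weight_2 and pan_top below 0.05 m and angle between weight_2's own z axis and vertical below 0.15 rad and contact force between the fingers and weight_2 below 0.05 N and velocity of joint beam between -0.1 and 0.1 rad/s and (value of joint beam above 0.07 rad or value of joint beam below -0.07 rad)))), for 0.4 s.
At the end, for the whole second after the job is handed in: the heavy weight stands upright (within 7 degrees) on the vent pipe underside on the nut (within 4 mm in height, 23 mm sideways of vent_spot), the light one (load on the tray under 1.28 N) lies in the tray, both released and at rest; the check weight is still on its pan (((z of weight_1 in the frame of cooker between 0.154 and 0.162 m and horizontal distance between weight_1 and vent_spot below 0.023 m and angle between weight_1's own z axis and vertical below 0.12 rad and x of weight_2 in the frame of tray between -0.06 and 0.06 m and y of weight_2 in the frame of tray between -0.085 and 0.085 m and z of weight_2 in the frame of tray below 0.026 m and contact force between weight_2 and tray between 0.5 and 1.28 N) or (z of weight_2 in the frame of cooker between 0.154 and 0.162 m and horizontal distance between weight_2 and vent_spot below 0.023 m and angle between weight_2's own z axis and vertical below 0.12 rad and x of weight_1 in the frame of tray between -0.06 and 0.06 m and y of weight_1 in the frame of tray between -0.085 and 0.085 m and z of weight_1 in the frame of tray below 0.026 m and contact force between weight_1 and tray between 0.5 and 1.28 N)) and linear speed of each of weight_1, weight_2 below 0.02 m/s and contact force between check_weight and balance above 0.5 N and horizontal distance between check_weight and far_pan_top below 0.055 m); the robot touches nothing.
It fails at once if the cooker or its vent pipe is pressed with more than 30 N (contact force between anything else and cooker above 30 N).
It fails at once if the balance is loaded with more than 20 N (contact force between any of the arm, the fingers, weight_1, weight_2 and balance above 20 N).
It fails at once if the brass check weight is taken off its pan (horizontal distance between check_weight and far_pan_top above 0.06 m).
It fails at once if the bottle, the mug or the salt jar is moved more than 20 mm or tipped (distance of any of bottle, mug, salt_jar from where it was at the start of the episode above 0.02 m or angle between any of bottle, mug, salt_jar's own z axis and vertical above 0.3 rad).
It also fails if it takes over 72 s, if anything falls off the work surface, if the arm or the gripper's body presses on something with over 40 N, if the wrist force passes 120 N, or if a joint passes its speed limit or range.

## Working session

There is one attempt and no reset: what is moved stays moved. The work goes in short steps, Python scripts to look and compute and a shell command to move; the robot and the scene stay as the last step left them, time stands still between calls to the robot, and variables do not carry over. Pictures are saved under pics/ and viewed, and the job is handed in when it is done.

```bash
mkdir -p pics; ls; python3 - <<'E'
from bench import monitor, eyes
import cv2
print(monitor.get_state())
for n in ["scene","top"]:
    d=eyes.get_image(n)
    cv2.imwrite(f"pics/{n}0.png",d["color"][:,:,::-1])
    import numpy as np
    print(n,d["fx"],d["fy"],d["cx"],d["cy"],d.keys()); print(np.round(d["world_to_cam"],4))
E
```

```text
pics
{'time': 0.0, 'joint_positions': array([ 1.13910399,  0.32184986, -0.07007832,  1.45168632,  0.02263318,
        1.37077521, -0.05688811]), 'qd': array([ 1.83802444e-03,  3.90713059e-04,  1.88209697e-03,  4.15568339e-04,
       -5.31688276e-04,  1.14743761e-03,  4.12154877e-05]), 'joint_torque': array([-4.82697978e-04, -4.91293001e+01, -4.04104041e-01, -3.12528241e+01,
       -6.39620307e-02,  4.38182498e-02,  1.82940507e-04]), 'position': array([ 0.27996494, -0.58600524,  0.22143834]), 'tool_rot': array([-3.06205394e+00, -6.94122102e-01,  8.70924149e-04]), 'ft_force': array([-0.13071692, -0.38439757,  0.14785282]), 'torque': array([ 0.02555843, -0.03576836,  0.04370517]), 'grip_width': 0.9999211155350827}
scene 545.6078360825834 545.6078360825834 275.1374421293813 213.33640431167473 dict_keys(['color', 'range_z', 'fx', 'fy', 'cx', 'cy', 'world_to_cam'])
[[ 0.8849  0.4656 -0.0095 -0.4993]
 [-0.2953  0.5768  0.7617  0.0451]
 [ 0.3602 -0.6712  0.6479 -1.5349]
 [ 0.      0.      0.      1.    ]]
top 385.4081241385478 385.4081241385478 277.21852609355886 202.45287097491348 dict_keys(['color', 'range_z', 'fx', 'fy', 'cx', 'cy', 'world_to_cam'])
[[-2.130e-02 -9.998e-01 -1.200e-03  6.030e-02]
 [ 9.980e-01 -2.130e-02  5.950e-02 -5.511e-01]
 [-5.950e-02  1.000e-04  9.982e-01 -8.913e-01]
 [ 0.000e+00  0.000e+00  0.000e+00  1.000e+00]]
```

View pics/scene0.png

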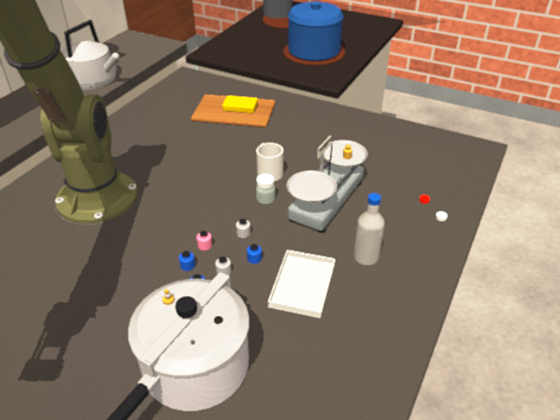

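View pics/top0.png

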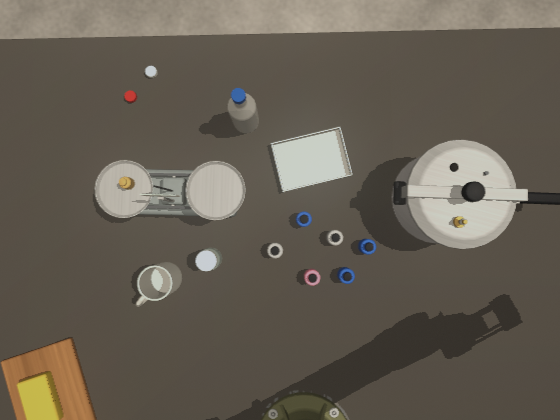

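Candidates in the top view: steel with black cap at (335,237) and (275,251). The decoys are blue at (304,219), (368,246) and (347,276), and pink at (312,277). The steel caps are also at (223,265) and (243,228) in the scene view. I choose the two steel ones and check them in a close crop.

```bash
cat > h.py <<'E'
import numpy as np, cv2
from bench import monitor, eyes
def K(d): return np.array([[d["fx"],0,d["cx"]],[0,d["fy"],d["cy"]],[0,0,1]])
def ray(d,uv):
    M=d["world_to_cam"];R=M[:3,:3];t=M[:3,3]
    p=np.linalg.inv(K(d))@np.array([uv[0],uv[1],1.0]); p=np.array([p[0],-p[1],-p[2]])
    return -R.T@t, R.T@p
def onz(d,uv,z):
    o,v=ray(d,uv); return o+v*(z-o[2])/v[2]
def tri(d1,u1,d2,u2):
    o1,v1=ray(d1,u1);o2,v2=ray(d2,u2)
    s=np.linalg.lstsq(np.c_[v1,-v2],o2-o1,rcond=None)[0]
    a=o1+s[0]*v1;b=o2+s[1]*v2
    return (a+b)/2,np.linalg.norm(a-b)
def proj(d,P):
    M=d["world_to_cam"];P=np.atleast_2d(P);c=P@M[:3,:3].T+M[:3,3]
    return np.c_[d["fx"]*c[:,0]/-c[:,2]+d["cx"], -d["fy"]*c[:,1]/-c[:,2]+d["cy"]]
def cloud(d):
    z=d["range_z"].astype(float);v,u=np.mgrid[:z.shape[0],:z.shape[1]]
    c=np.stack([(u-d["cx"])/d["fx"]*z,-(v-d["cy"])/d["fy"]*z,-z],-1)
    M=d["world_to_cam"];return (c-M[:3,3])@M[:3,:3]
def blob(d,uv,r,lo,hi):
    "HSV mask centroid near uv"
    h=cv2.cvtColor(d["color"],cv2.COLOR_RGB2HSV);m=cv2.inRange(h,lo,hi)
    k=np.zeros_like(m);cv2.circle(k,(int(uv[0]),int(uv[1])),r,255,-1);m&=k
    n,l,s,c=cv2.connectedComponentsWithStats(m)
    if n<2:return None
    i=1+np.argmax(s[1:,4]);return c[i],s[i,4]
def crop(d,x0,y0,x1,y1,f,name):
    cv2.imwrite(name,cv2.resize(d["color"][y0:y1,x0:x1,::-1],None,fx=f,fy=f,interpolation=cv2.INTER_NEAREST))
E
python3 - <<'E'
from h import *
t=eyes.get_image("top");s=eyes.get_image("scene")
np.set_printoptions(precision=4,suppress=True)
crop(t,255,200,395,300,5,"pics/c1.png");crop(s,150,200,290,330,5,"pics/c2.png");crop(t,380,130,560,260,4,"pics/c3.png")
crop(s,120,260,270,360,5,"pics/c4.png")
P=cloud(t)
for n,u,us in [("A",(335,237),(223,262)),("B",(275,251),(243,223))]:
    bt=blob(t,u,8,(0,0,0),(180,255,60)); bs=blob(s,us,8,(0,0,0),(180,255,50))
    print(n,bt,bs,onz(t,bt[0],.044),onz(s,bs[0],.042),tri(t,bt[0],s,bs[0]))
    # depth points
    v,uu=int(u[1]),int(u[0]);q=P[v-14:v+15,uu-14:uu+15].reshape(-1,3);
    print(q[:,2].max(), q[(q[:,2]>.02)].mean(0), q[q[:,2]>.038].mean(0),(q[:,2]>.02).sum())
    m=q[q[:,2]>.028]; print(m.min(0),m.max(0))
E
```

```text
A (array([334.9773, 237.0682]), np.int32(44)) (array([222.1579, 259.3684]), np.int32(19)) [ 0.4691 -0.0809  0.044 ] [ 0.4672 -0.0824  0.042 ] (array([ 0.4681, -0.0818,  0.0418]), np.float64(0.002206415851998425))
0.9225866612938263 [ 0.4692 -0.0792  0.0534] [ 0.4701 -0.0748  0.0951] 194
[ 0.4505 -0.0991  0.028 ] [0.4983 0.0487 0.9226]
B (array([274.2667, 250.3111]), np.int32(45)) (array([242.3077, 220.9231]), np.int32(13)) [0.4421 0.0576 0.044 ] [0.4398 0.058  0.042 ] (array([0.4414, 0.0572, 0.0432]), np.float64(0.001683800006329072))
0.9225866612938263 [0.444  0.0558 0.0678] [0.4475 0.0553 0.1358] 192
[0.4257 0.0398 0.0289] [0.4983 0.0722 0.9226]
```

View pics/c1.png

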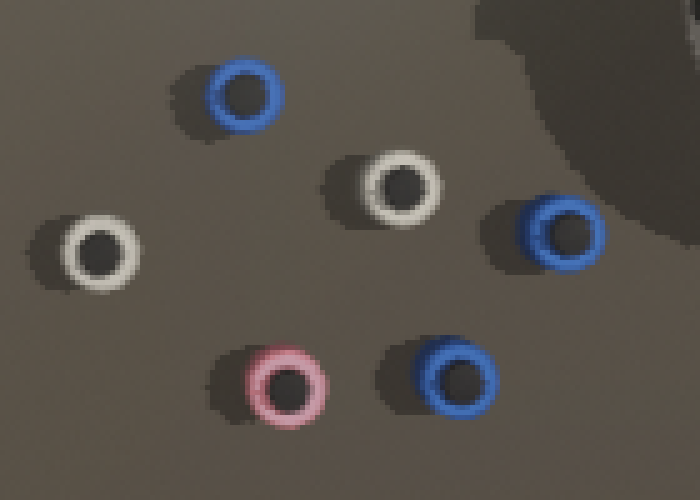

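View pics/c2.png

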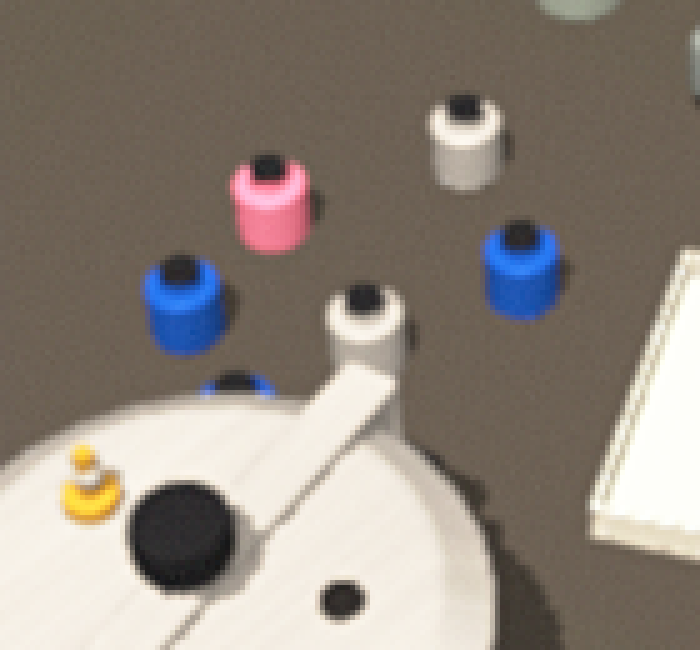

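View pics/c3.png

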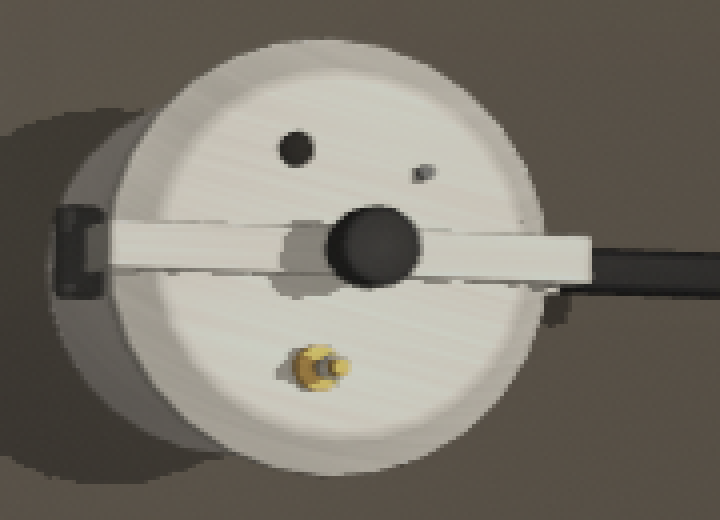

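View pics/c4.png

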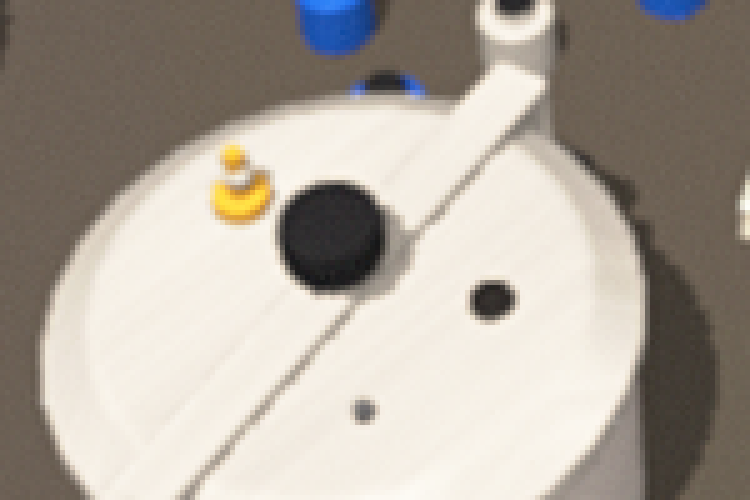

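Crops confirm the two steel weights: A at top (335,237) and B at (275,251). The vent pipe has a brass nut at about top (460,222), with the pipe tip at about (465,222). Now I'll measure the remaining things.

```bash
python3 - <<'E'
from h import *
np.set_printoptions(precision=4,suppress=True)
t=eyes.get_image("top");s=eyes.get_image("scene")
h=cv2.cvtColor(t["color"],cv2.COLOR_RGB2HSV);hs=cv2.cvtColor(s["color"],cv2.COLOR_RGB2HSV)
print("tip rough",tri(t,(465,221.9),s,(166.6,291.2)),onz(t,(465,221.9),.180))
# brass mask
for d,hh,u in [(t,h,(461,222)),(s,hs,(167,296))]:
    b=blob(d,u,13,(15,110,110),(35,255,255));print("brass",b)
print("nut top-cam",onz(t,(459.7,221.8),.158), "nut scene",onz(s,(168.2,298.6),.155))
P=cloud(t);
def stat(u,v,r):
    q=P[v-r:v+r+1,u-r:u+r+1].reshape(-1,3);return np.median(q,0)
for n,u,v in [("knob",473,191),("lid",440,215),("lid2",500,215),("emptypan",215,190),("farpan",110,200),("check",125,183),("tray",311,160),("bottlecap",239,96),("salt",206,260),("mug",155,283),("bar",420,192),("table",300,320)]:
    print(n,stat(u,v,1))
# lid rim: points height 0.12-0.16 near cooker
S=cloud(s)
for nm,Q in (("top",P),("scene",S)):
    Q=Q.reshape(-1,3)
    m=(Q[:,2]>.145)&(Q[:,2]<.156)&(Q[:,1]<-.25)&(Q[:,1]>-.6)&(Q[:,0]>.3)&(Q[:,0]<.75);q=Q[m]
    print(nm,m.sum(),q.min(0),q.max(0),cv2.minEnclosingCircle(q[:,:2].astype(np.float32)))
# tray
m=cv2.inRange(t["range_z"].astype(np.float32)*0+P[...,2].astype(np.float32),.010,.04)&cv2.inRange(P[...,0].astype(np.float32),.5,.72)&cv2.inRange(P[...,1].astype(np.float32),-.16,.10)
c=max(cv2.findContours(m,cv2.RETR_EXTERNAL,cv2.CHAIN_APPROX_NONE)[0],key=cv2.contourArea)[:,0]
w=np.array([onz(t,p,.02)[:2] for p in c],np.float32);print("tray",cv2.minAreaRect(w),cv2.boxPoints(cv2.minAreaRect(w)))
# pans
for nm,u0,z in (("empty",(215,190),.123),("far",(124,189),.105)):
    k=np.zeros((420,560),np.uint8);cv2.circle(k,u0,36,255,-1)
    m=cv2.inRange(P[...,2].astype(np.float32),z-.022,z+.022)&k
    c=np.vstack([x[:,0] for x in cv2.findContours(m,cv2.RETR_EXTERNAL,cv2.CHAIN_APPROX_NONE)[0]])
    w=np.array([onz(t,p,z)[:2] for p in c],np.float32);print(nm,cv2.minEnclosingCircle(w),len(c))
crop(t,80,80,270,300,3,"pics/c5.png");crop(s,250,130,400,280,5,"pics/c6.png")
E
```

```text
tip rough (array([ 0.498 , -0.3125,  0.1774]), np.float64(0.001533246565544682)) [ 0.4974 -0.3117  0.18  ]
brass (array([457.4576, 221.5254]), np.int32(59))
brass (array([168.0519, 299.7403]), np.int32(77))
nut top-cam [ 0.4978 -0.3119  0.158 ] nut scene [ 0.4981 -0.3114  0.155 ]
knob [ 0.5558 -0.3247  0.1906]
lid [ 0.5122 -0.2778  0.1478]
lid2 [ 0.5097 -0.3981  0.1481]
emptypan [0.5755 0.1789 0.1141]
farpan [0.5606 0.4079 0.095 ]
check [0.5924 0.361  0.1328]
tray [ 0.6538 -0.0349  0.0019]
bottlecap [0.7508 0.1184 0.1889]
salt [0.4255 0.2084 0.0681]
mug [0.3688 0.3409 0.0033]
bar [ 0.5587 -0.2356  0.1573]
table [ 0.2747  0.0008 -0.0008]
top 5600 [ 0.4572 -0.4438  0.145 ] [ 0.6536 -0.25    0.156 ] ((0.5551033616065979, -0.3395794630050659), 0.10560857504606247)
scene 5488 [ 0.457  -0.4501  0.145 ] [ 0.6601 -0.25    0.156 ] ((0.5584973692893982, -0.341126412153244), 0.10968160629272461)
tray ((0.514347493648529, -0.012140441685914993), (0.03512663021683693, 0.02806558459997177), 88.78067016601562) [[ 0.4999 -0.0294]
 [ 0.528  -0.03  ]
 [ 0.5288  0.0051]
 [ 0.5007  0.0057]]
empty ((0.5747876167297363, 0.17668628692626953), 0.061829518526792526) 166
far ((0.583629310131073, 0.3750952184200287), 0.061886779963970184) 184
```

View pics/c5.png

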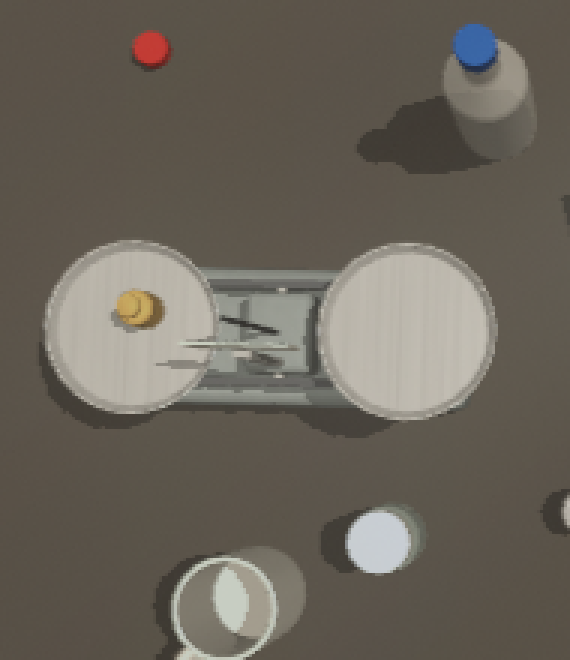

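View pics/c6.png

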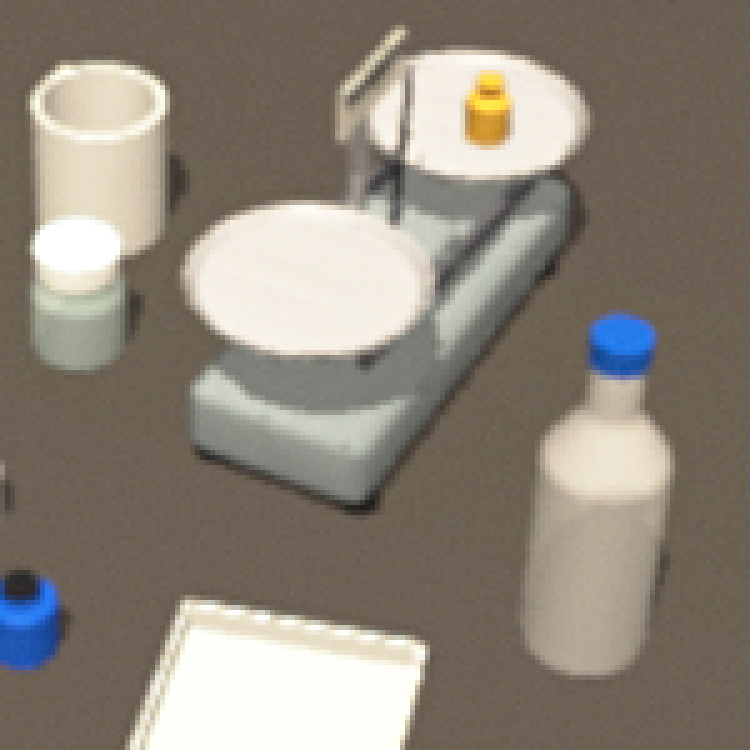

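```bash
cat > g.py <<'E'
import sys
from h import *
from scipy.spatial.transform import Rotation as Ro
np.set_printoptions(precision=4,suppress=True)
def go(x=None,y=None,z=None,n=1):
    s=monitor.get_state();R=Ro.from_rotvec(s["tool_rot"]).as_matrix();p=s["position"]
    print("t",s["time"],"pos",p,"toolY az",np.degrees(np.arctan2(R[1,1],R[0,1])),"tilt",np.degrees(np.arccos(-R[2,2])),"F",s["ft_force"],"w",s["grip_width"])
    if x is not None:
        d=np.array([x,y,z if z is not None else p[2]])-p; l=R.T@d; print("world d",d,"tool shift",l,"per row",l/n)
if __name__=="__main__": go(*[float(a) for a in sys.argv[1:]])
E
python3 -m pendant '[[[0,0,-9.2],[0,0,0],-1],[[0,0,-9.2],[0,0,0],-1],[[0,0,-9.2],[0,0,0],-1],[[0,0,-9.2],[0,0,0],-1],[[0,0,-9.2],[0,0,0],-1],[[0,0,-9.2],[0,0,0],-1],[[0,0,-9.26],[0,0,0],-1]]' 30; python3 g.py 0.4686 -0.0812 0.15 9
```

```text
time: 1.18
position: [0.2802, -0.5864, 0.2225]
tool_rot: [-2.215, -2.227, 0.0]
ft_force: [0.2, -1.2, 0.1]
grip_width: 1.0
t 1.175 pos [ 0.2802 -0.5864  0.2225] toolY az 0.3076288097461315 tilt 0.0051184776844104335 F [ 0.2344 -1.2092  0.1407] w 1.0003442956629383
world d [ 0.1884  0.5052 -0.0725] tool shift [0.5042 0.1911 0.0725] per row [0.056  0.0212 0.0081]
```

```bash
python3 -m pendant '[[[0,0,0],[0.056,0.0212,0],-0.5],[[0,0,0],[0.056,0.0212,0],-0.5],[[0,0,0],[0.056,0.0212,0],-0.5],[[0,0,0],[0.056,0.0212,0],-0.5],[[0,0,0],[0.056,0.0212,0],-0.5],[[0,0,0],[0.056,0.0212,0],-0.5],[[0,0,0],[0.056,0.0212,0],-0.5],[[0,0,0],[0.056,0.0212,0.01],-0.5]]'; python3 -m pendant '[[[0,0,0],[0.05,0.02,0.02],-0.5],[[0,0,0],[0,0,0],-0.5]]';python3 g.py 0.4686 -0.0812 0.06
```

```text
time: 2.17
position: [0.4509, -0.1369, 0.2134]
tool_rot: [2.22, 2.219, 0.001]
ft_force: [0.1, -0.6, -0.1]
grip_width: 0.748
time: 2.42
position: [0.4701, -0.0833, 0.1916]
tool_rot: [-2.21, -2.23, -0.001]
ft_force: [0.6, -0.4, -0.1]
grip_width: 0.747
t 2.425 pos [ 0.4701 -0.0833  0.1916] toolY az 0.5124025705800377 tilt 0.12353376139621673 F [ 0.5682 -0.4258 -0.1488] w 0.7472358095556716
world d [-0.0015  0.0021 -0.1316] tool shift [ 0.0019 -0.0013  0.1316] per row [ 0.0019 -0.0013  0.1316]
```

```bash
python3 -m pendant '[[[0,0,0],[0.002,-0.0013,0.05],-0.5],[[0,0,0],[0,0,0.055],-0.5],[[0,0,0],[0,0,0.05],-0.5],[[0,0,0],[0,0,0.02],-0.5],[[0,0,0],[0,0,0.0105],-0.5],[[0,0,0],[0,0,0],-0.5]]'; python3 g.py 0.4686 -0.0812 0.006; python3 - <<'E'
from h import *
s=eyes.get_image("scene");t=eyes.get_image("top");crop(s,160,180,290,290,5,"pics/d1.png");crop(t,260,180,400,280,5,"pics/d2.png")
E
```

```text
time: 3.18
position: [0.4685, -0.0872, 0.007]
tool_rot: [-2.222, -2.22, 0.001]
ft_force: [0.1, -0.4, -0.0]
grip_width: 0.749
t 3.175 pos [ 0.4685 -0.0872  0.007 ] toolY az -0.04420428606417536 tilt 0.023512371035805807 F [ 0.1389 -0.4369 -0.0492] w 0.7492127174647997
world d [ 0.0001  0.006  -0.001 ] tool shift [0.006  0.0001 0.001 ] per row [0.006  0.0001 0.001 ]
```

View pics/d1.png

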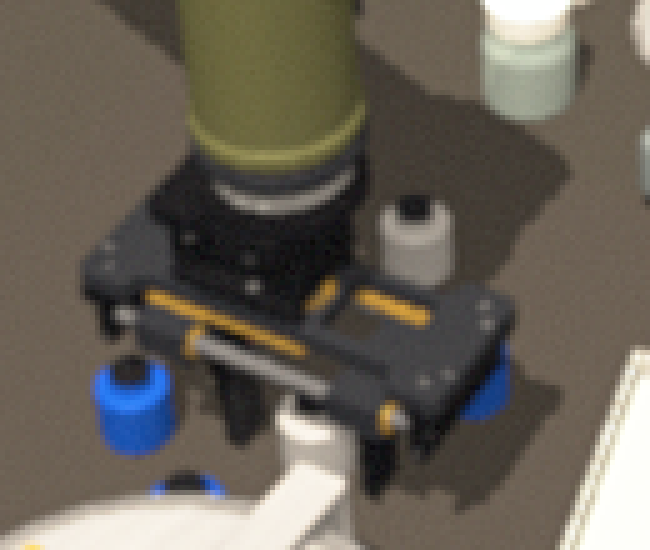

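View pics/d2.png

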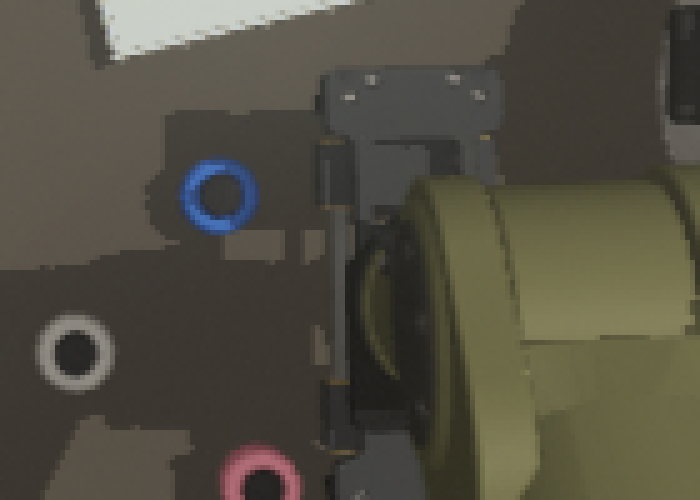

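```bash
python3 -m pendant '[[[0,0,0],[0.006,0,0.001],-0.5],[[0,0,0],[0,0,0],-0.5]]' ; python3 g.py 0.4686 -0.0812 0.006
```

```text
time: 3.52
position: [0.469, -0.08, 0.0067]
tool_rot: [2.22, 2.222, 0.001]
ft_force: [-0.0, -0.2, 0.5]
grip_width: 0.749
t 3.525 pos [ 0.469  -0.08    0.0067] toolY az 0.058020719704891685 tilt 0.07042589214468996 F [-0.0448 -0.2474  0.4648] w 0.7485267896042799
world d [-0.0004 -0.0012 -0.0007] tool shift [-0.0012 -0.0004  0.0007] per row [-0.0012 -0.0004  0.0007]
```

```bash
python3 -m pendant '[[[0,0,0],[-0.001,0,0],1],[[0,0,0],[0,0,0],1],[[0,0,0],[0,0,0],1],[[0,0,0],[0,0,0],1]]' 25; python3 g.py;  python3 -m pendant '[[[0,0,0],[0,0,-0.02],1],[[0,0,0],[0,0,-0.05],1],[[0,0,0],[0,0,-0.06],1],[[0,0,0],[0,0,-0.06],1],[[0,0,0],[0,0,0],1]]'; python3 g.py 0.575 0.167 0.20 5
```

```text
time: 4.03
position: [0.4686, -0.0816, 0.0061]
tool_rot: [2.221, 2.221, 0.0]
ft_force: [0.8, -0.3, -1.0]
grip_width: 0.41
t 4.025 pos [ 0.4686 -0.0816  0.0061] toolY az -0.0031861875779008986 tilt 0.012714302082202604 F [ 0.7547 -0.2769 -0.986 ] w 0.4104000874461157
time: 4.65
position: [0.4717, -0.082, 0.2007]
tool_rot: [2.215, 2.215, 0.006]
ft_force: [-0.1, -0.2, -2.7]
grip_width: 0.411
t 4.65 pos [ 0.4717 -0.082   0.2007] toolY az -0.006384957988151888 tilt 0.5451238646075511 F [-0.1344 -0.2043 -2.6807] w 0.41147576984861484
world d [ 0.1033  0.249  -0.0007] tool shift [0.249  0.1033 0.0007] per row [0.0498 0.0207 0.0001]
```

```bash
python3 -m pendant '[[[0,0,0],[0.05,0.0207,0],1],[[0,0,0],[0.05,0.0207,0],1],[[0,0,0],[0.05,0.0207,0],1],[[0,0,0],[0.05,0.0207,0],1],[[0,0,0],[0.049,0.0203,0],1],[[0,0,0],[0,0,0.02],1],[[0,0,0],[0,0,0.02],1],[[0,0,0],[0,0,0],1]]'; python3 g.py 0.575 0.167 0.127
```

```text
time: 5.65
position: [0.5698, 0.1647, 0.1528]
tool_rot: [-2.222, -2.218, 0.009]
ft_force: [0.1, -0.3, -1.6]
grip_width: 0.409
t 5.65 pos [0.5698 0.1647 0.1528] toolY az -0.12035003743264912 tilt 0.34553952987802505 F [ 0.115  -0.3036 -1.5931] w 0.40899715809069603
world d [ 0.0052  0.0023 -0.0258] tool shift [0.0023 0.0054 0.0257] per row [0.0023 0.0054 0.0257]
```

```bash
python3 - <<'E'
from h import *
s=eyes.get_image("scene");t=eyes.get_image("top");crop(s,240,60,400,220,4,"pics/e1.png");crop(t,80,80,270,300,3,"pics/e2.png")
from bench import monitor
print(monitor.get_state()["ft_force"])
E
```

```text
[-0.53510826 -0.52041412 -0.34708452]
```

View pics/e1.png

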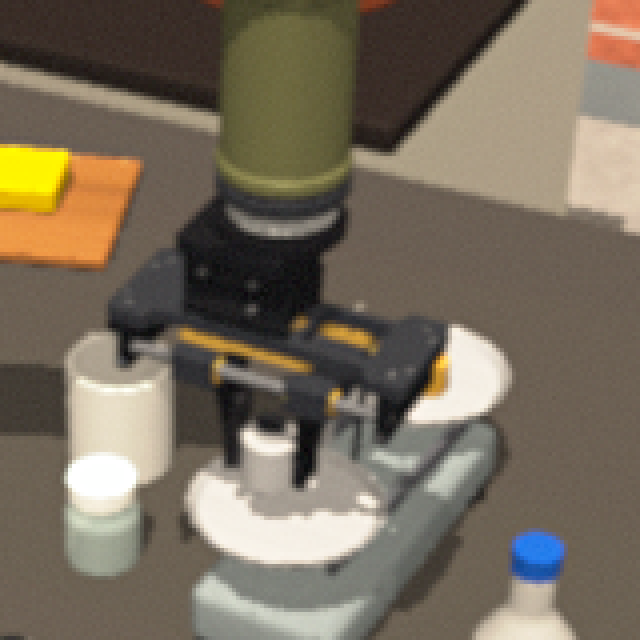

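The weight is held upright over the empty pan. I'll lower it slowly.

```bash
python3 -m pendant '[[[0,0,0],[0.002,0.003,0.012],1],[[0,0,0],[0,0,0.01],1],[[0,0,0],[0,0,0.002],1],[[0,0,0],[0,0,0],1]]'; python3 g.py 0.575 0.167 0.121;python3 -m pendant '[[[0,0,0],[0,0,0.002],1],[[0,0,0],[0,0,0],1]]'; python3 g.py 0.575 0.167 0.121
```

```text
time: 6.25
position: [0.5745, 0.1695, 0.1319]
tool_rot: [-2.221, -2.222, 0.0]
ft_force: [-0.2, -0.7, -2.4]
grip_width: 0.415
t 6.25 pos [0.5745 0.1695 0.1319] toolY az 0.009821982722343232 tilt 0.020440860977942548 F [-0.1913 -0.6503 -2.3803] w 0.4153584850400854
world d [ 0.0005 -0.0025 -0.0109] tool shift [-0.0025  0.0005  0.0109] per row [-0.0025  0.0005  0.0109]
time: 6.5
position: [0.5746, 0.1695, 0.1301]
tool_rot: [2.221, 2.222, -0.0]
ft_force: [0.2, -0.4, -1.5]
grip_width: 0.408
t 6.5 pos [0.5746 0.1695 0.1301] toolY az 0.010233844831062433 tilt 0.010780565667723176 F [ 0.1696 -0.4246 -1.4881] w 0.4075135269941403
world d [ 0.0004 -0.0025 -0.0091] tool shift [-0.0025  0.0004  0.0091] per row [-0.0025  0.0004  0.0091]
```

```bash
for i in 1 2; do :; done; python3 -m pendant '[[[0,0,0],[0,0,0.003],1],[[0,0,0],[0,0,0.002],1],[[0,0,0],[0,0,0.001],1],[[0,0,0],[0,0,0],1]]'; python3 -m pendant '[[[0,0,0],[0,0,0.001],1],[[0,0,0],[0,0,0],1]]';python3 -m pendant '[[[0,0,0],[0,0,0.001],1],[[0,0,0],[0,0,0],1]]'
```

```text
time: 7.0
position: [0.5745, 0.1695, 0.1239]
tool_rot: [-2.221, -2.221, 0.0]
ft_force: [0.6, -0.2, -1.7]
grip_width: 0.41
time: 7.25
position: [0.5746, 0.1695, 0.123]
tool_rot: [2.221, 2.221, -0.0]
ft_force: [0.4, 0.5, -1.6]
grip_width: 0.413
time: 7.5
position: [0.5745, 0.1695, 0.1219]
tool_rot: [-2.221, -2.221, 0.0]
ft_force: [0.9, 0.1, -1.9]
grip_width: 0.413
```

```bash
python3 -m pendant '[[[0,0,0],[0,0,0.001],1],[[0,0,0],[0,0,0],1]]'; python3 -m pendant '[[[0,0,0],[0,0,0.001],1],[[0,0,0],[0,0,0],1]]';python3 -m pendant '[[[0,0,0],[0,0,0.001],1],[[0,0,0],[0,0,0],1]]';python3 - <<'E'
from h import *
s=eyes.get_image("scene");crop(s,270,130,350,230,6,"pics/f1.png")
E
```

```text
time: 7.75
position: [0.5747, 0.1695, 0.1211]
tool_rot: [2.221, 2.221, 0.0]
ft_force: [0.2, -0.1, -1.8]
grip_width: 0.411
time: 8.0
position: [0.5747, 0.1695, 0.12]
tool_rot: [2.221, 2.221, -0.0]
ft_force: [0.5, -1.0, -1.3]
grip_width: 0.413
time: 8.25
position: [0.5747, 0.1694, 0.1189]
tool_rot: [2.221, 2.221, -0.0]
ft_force: [-0.2, 0.1, -0.5]
grip_width: 0.411
```

View pics/f1.png

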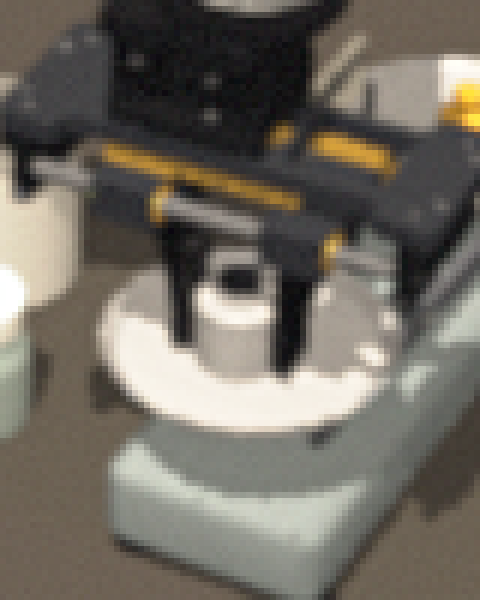

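Contact is felt: the supported force rose to -0.5 N from about -1.7 N. I'll let go.

```bash
python3 -m pendant '[[[0,0,0],[0,0,0.0005],1],[[0,0,0],[0,0,0],0.1],[[0,0,0],[0,0,0],-0.2],[[0,0,0],[0,0,0],-0.2],[[0,0,0],[0,0,0],-0.2]]'; python3 -m pendant '[[[0,0,0],[0,0,-0.01],-0.2],[[0,0,0],[0,0,-0.03],-0.2],[[0,0,0],[0,0,-0.05],-0.2],[[0,0,0],[0,0,0],-0.2],[[0,0,0],[0,0,0],-0.2],[[0,0,0],[0,0,0],-0.2],[[0,0,0],[0,0,0],-0.2],[[0,0,0],[0,0,0],-0.2]]';python3 - <<'E'
from h import *
s=eyes.get_image("scene");crop(s,240,60,400,220,4,"pics/f2.png")
P=cloud(s);q=P.reshape(-1,3)
for c in ((.575,.177),(.584,.375)):
    m=np.hypot(q[:,0]-c[0],q[:,1]-c[1])<.05; z=q[m][:,2]; z=z[(z>.08)&(z<.13)];print(len(z),np.percentile(z,[10,50,90]))
E
```

```text
time: 8.93
position: [0.5746, 0.1696, 0.1186]
tool_rot: [2.221, 2.222, 0.0]
ft_force: [-1.0, -0.1, 0.3]
grip_width: 0.592
time: 9.93
position: [0.5743, 0.1694, 0.2079]
tool_rot: [-2.221, -2.221, 0.001]
ft_force: [-0.3, -0.6, -0.0]
grip_width: 0.602
677 [0.09537898 0.09804221 0.11795892]
437 [0.1104367  0.11544696 0.11857134]
```

View pics/f2.png

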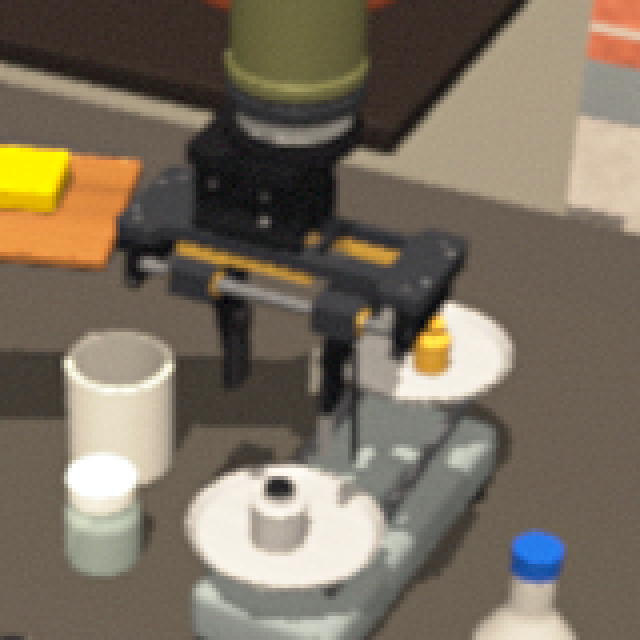

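The weighed pan is down (floor about 0.098) and the check weight's pan is up (about 0.115), so A is the heavy one. I'll wait a bit more and re-grip it.

```bash
python3 - <<'E'
from h import *
s=eyes.get_image("scene")
b=blob(s,(309.5,182),8,(0,0,0),(180,255,60)); print(b,onz(s,b[0],.098+.042))
E
python3 -m pendant '[[[0,0,0],[0,0,0.02],-0.2],[[0,0,0],[0,0,0.03],-0.2],[[0,0,0],[0,0,0.03],-0.2],[[0,0,0],[0,0,0.015],-0.2],[[0,0,0],[0,0,0.006],-0.2],[[0,0,0],[0,0,0.003],-0.2],[[0,0,0],[0,0,0],-0.2]]'; python3 g.py 0.5746 0.1695 0.104
```

```text
(array([309.        , 181.28571429]), np.int32(14)) [0.57240048 0.16743932 0.14      ]
time: 10.9
position: [0.5751, 0.1697, 0.1052]
tool_rot: [2.221, 2.221, 0.002]
ft_force: [-0.4, 0.5, 0.2]
grip_width: 0.599
t 10.9 pos [0.5751 0.1697 0.1052] toolY az 0.0012012707257928687 tilt 0.0688627576071747 F [-0.3962  0.5423  0.2364] w 0.5987857725193079
world d [-0.0005 -0.0002 -0.0012] tool shift [-0.0002 -0.0005  0.0012] per row [-0.0002 -0.0005  0.0012]
```

```bash
python3 -m pendant '[[[0,0,0],[0,0,0],0],[[0,0,0],[0,0,0],1],[[0,0,0],[0,0,0],1],[[0,0,0],[0,0,0],1],[[0,0,0],[0,0,-0.003],1],[[0,0,0],[0,0,-0.006],1],[[0,0,0],[0,0,-0.01],1],[[0,0,0],[0,0,-0.01],1]]' 30; python3 -m pendant '[[[0,0,0],[0,0,-0.02],1],[[0,0,0],[0,0,-0.04],1],[[0,0,0],[0,0,-0.06],1],[[0,0,0],[0,0,0],1]]';python3 g.py 0.498 -0.312 0.25 9
```

```text
time: 11.9
position: [0.5744, 0.1696, 0.1342]
tool_rot: [-2.221, -2.222, 0.0]
ft_force: [0.1, 0.1, -2.0]
grip_width: 0.411
time: 12.4
position: [0.5771, 0.1715, 0.2602]
tool_rot: [2.217, 2.218, 0.014]
ft_force: [-0.2, 0.8, -1.4]
grip_width: 0.407
t 12.4 pos [0.5771 0.1715 0.2602] toolY az 0.024182495132133983 tilt 0.5988654306849457 F [-0.1903  0.8268 -1.4026] w 0.4067962574035315
world d [-0.0791 -0.4835 -0.0102] tool shift [-0.4835 -0.0794  0.0081] per row [-0.0537 -0.0088  0.0009]
```

```bash
python3 -m pendant '[[[0,0,0],[-0.0537,-0.0088,0],1],[[0,0,0],[-0.0537,-0.0088,0],1],[[0,0,0],[-0.0537,-0.0088,0],1],[[0,0,0],[-0.0537,-0.0088,0],1],[[0,0,0],[-0.0537,-0.0088,0],1],[[0,0,0],[-0.0537,-0.0088,0],1],[[0,0,0],[-0.0537,-0.0088,0],1],[[0,0,0],[-0.0537,-0.0088,0],1]]'; python3 -m pendant '[[[0,0,10],[0,0,0],1],[[0,0,10],[0,0,0],1],[[0,0,10],[0,0,0],1],[[0,0,10],[0,0,0],1],[[0,0,10],[0,0,0],1],[[0,0,10],[0,0,0],1],[[0,0,10],[0,0,0],1],[[0,0,10],[0,0,0],1]]';python3 -m pendant '[[[0,0,10],[0,0,0],1],[[0,0,0],[0,0,0],1]]';python3 g.py 0.498 -0.312 0.21 1
python3 - <<'E'
from h import *
s=eyes.get_image("scene")
cv2.imwrite("pics/g0.png",s["color"][:,:,::-1])
E
```

```text
time: 13.4
position: [0.5034, -0.2615, 0.2535]
tool_rot: [-2.221, -2.222, 0.001]
ft_force: [0.3, 0.7, -1.1]
grip_width: 0.408
time: 14.4
position: [0.5039, -0.2597, 0.2532]
tool_rot: [-3.13, -0.265, 0.001]
ft_force: [0.1, 0.3, -1.6]
grip_width: 0.412
time: 14.65
position: [0.5039, -0.2597, 0.2533]
tool_rot: [-3.141, -0.004, 0.001]
ft_force: [1.1, 1.0, -2.2]
grip_width: 0.408
t 14.65 pos [ 0.5039 -0.2597  0.2533] toolY az -89.86883559904328 tilt 0.04725811383989168 F [ 1.0927  0.9944 -2.2094] w 0.4078623149556084
world d [-0.0059 -0.0523 -0.0433] tool shift [-0.006   0.0523  0.0433] per row [-0.006   0.0523  0.0433]
```

View pics/g0.png

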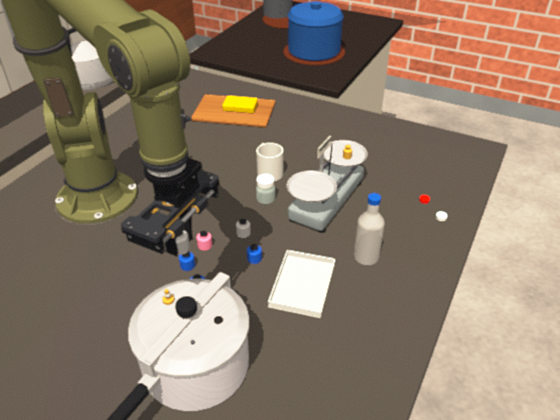

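The weight is held upright and the view of the vent is free. I'll go above the pipe, staying clear of its tip.

```bash
python3 -m pendant '[[[0,0,0],[-0.006,0.052,0],1],[[0,0,0],[0,0,0.02],1],[[0,0,0],[0,0,0.02],1],[[0,0,0],[0,0,0.008],1],[[0,0,0],[0,0,0],1],[[0,0,0],[0,0,0],1]]';python3 g.py 0.498 -0.312 0.2 1
python3 - <<'E'
from h import *
s=eyes.get_image("scene");t=eyes.get_image("top")
crop(s,120,220,270,340,5,"pics/g1.png");crop(t,380,130,560,260,4,"pics/g2.png")
print(onz(s,(166.6,291.2),.18),onz(s,(166.6,291.2),.178))
E
```

```text
time: 15.45
position: [0.4988, -0.3122, 0.2065]
tool_rot: [3.141, 0.001, 0.002]
ft_force: [-0.3, 0.4, -1.6]
grip_width: 0.409
t 15.45 pos [ 0.4988 -0.3122  0.2065] toolY az -89.9481717153456 tilt 0.08676416799470124 F [-0.268   0.4196 -1.5659] w 0.40858559363955044
world d [-0.0008  0.0002 -0.0065] tool shift [-0.0008 -0.0002  0.0065] per row [-0.0008 -0.0002  0.0065]
[ 0.50047158 -0.31392558  0.18      ] [ 0.49916231 -0.31261053  0.178     ]
```

View pics/g1.png

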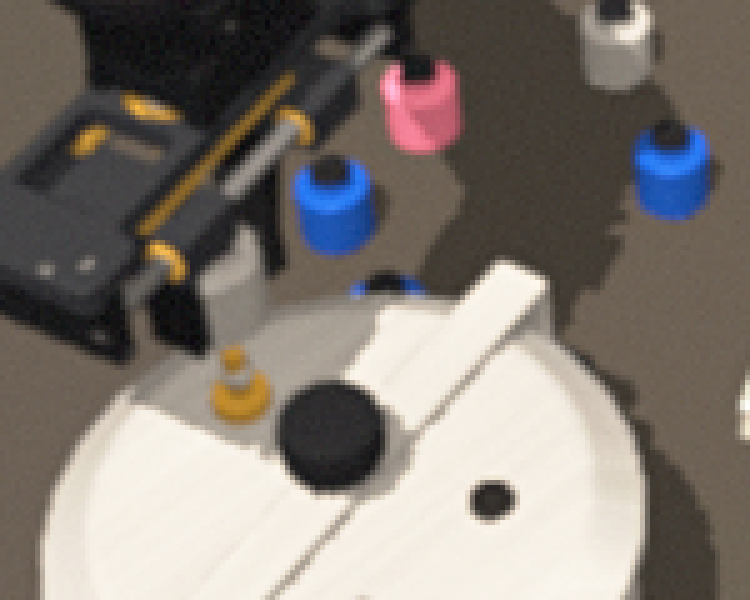

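View pics/g2.png

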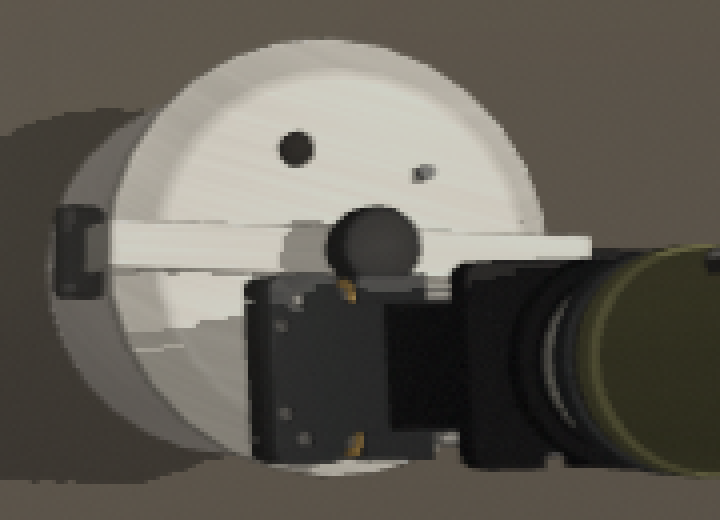

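```bash
python3 - <<'E'
from h import *
np.set_printoptions(precision=2,suppress=True)
s=eyes.get_image("scene")
for z in (.158,.165,.18,.2,.21,.22): print(z,proj(s,[.498,-.312,z]),proj(s,[.4988,-.3122,z]),proj(s,[.503,-.312,z])-proj(s,[.498,-.312,z]),proj(s,[.498,-.307,z])-proj(s,[.498,-.312,z]))
c=s["color"]
for r in range(268,306,2): print(r,[int(x) for x in c[r,155:182].astype(int).sum(1)//3])
E
```

```text
0.158 [[167.74 297.77]] [[168.02 297.99]] [[2.13 0.92]] [[ 1.56 -1.77]]
0.165 [[167.24 295.34]] [[167.52 295.56]] [[2.14 0.92]] [[ 1.57 -1.77]]
0.18 [[166.15 290.06]] [[166.43 290.28]] [[2.16 0.92]] [[ 1.58 -1.77]]
0.2 [[164.65 282.86]] [[164.94 283.08]] [[2.18 0.92]] [[ 1.61 -1.77]]
0.21 [[163.89 279.19]] [[164.18 279.41]] [[2.2  0.92]] [[ 1.62 -1.77]]
0.22 [[163.12 275.48]] [[163.41 275.7 ]] [[2.21 0.92]] [[ 1.63 -1.77]]
268 [63, 67, 65, 53, 39, 40, 39, 36, 37, 35, 40, 81, 126, 155, 159, 140, 99, 49, 29, 25, 27, 54, 84, 99, 98, 100, 98]
270 [100, 59, 39, 39, 35, 39, 35, 34, 40, 63, 82, 107, 135, 152, 157, 153, 126, 76, 35, 26, 25, 44, 77, 98, 98, 96, 100]
272 [141, 102, 54, 36, 32, 37, 55, 83, 106, 129, 140, 146, 150, 157, 159, 153, 130, 87, 43, 23, 19, 34, 68, 93, 98, 96, 98]
274 [129, 117, 67, 38, 58, 88, 122, 147, 152, 157, 159, 160, 164, 163, 155, 136, 122, 96, 57, 39, 59, 79, 91, 97, 98, 94, 99]
276 [68, 54, 44, 45, 88, 136, 162, 165, 165, 163, 162, 156, 150, 143, 134, 124, 119, 110, 97, 88, 95, 97, 101, 100, 96, 98, 96]
278 [21, 20, 20, 30, 69, 128, 157, 155, 147, 142, 135, 1
[... 1127 characters left out ...]
162, 164, 164, 163]
296 [154, 158, 159, 157, 158, 157, 150, 146, 137, 128, 129, 131, 138, 136, 128, 123, 126, 130, 143, 158, 164, 164, 165, 165, 162, 156, 144]
298 [157, 159, 157, 155, 158, 159, 154, 143, 131, 123, 114, 101, 101, 104, 106, 113, 125, 123, 122, 138, 162, 164, 155, 135, 101, 71, 53]
300 [156, 155, 159, 158, 160, 158, 150, 133, 127, 125, 124, 122, 124, 123, 125, 125, 124, 112, 113, 135, 156, 135, 96, 58, 40, 42, 46]
302 [159, 157, 160, 160, 159, 161, 159, 139, 113, 107, 111, 114, 117, 115, 113, 108, 105, 111, 138, 151, 131, 81, 47, 41, 42, 44, 50]
304 [227, 202, 182, 164, 159, 160, 162, 159, 156, 141, 128, 118, 117, 116, 119, 133, 145, 157, 162, 147, 106, 58, 43, 43, 45, 47, 47]
```

```bash
python3 - <<'E'
from h import *
s=eyes.get_image("scene");
cv2.imwrite("pics/g3.png",cv2.resize(s["color"][255:310,145:200,::-1],None,fx=10,fy=10,interpolation=cv2.INTER_NEAREST))
E
```

```text
(no output)
```

View pics/g3.png

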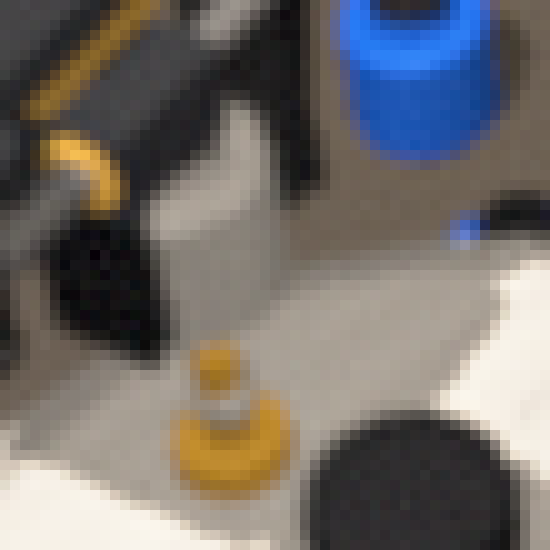

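The weight looks about 1–1.5 mm left of the pipe (its axis near column 163.5 against the pipe tip at 166.7). I'll trim and go down feeling. A lip clear of the tip should meet the balls at TCP z ≈ 0.1775; misaligned, it would stop at about 0.1865.

```bash
python3 -m pendant '[[[0,0,0],[0.0012,-0.0007,0.008],1],[[0,0,0],[0,0,0.006],1],[[0,0,0],[0,0,0.002],1],[[0,0,0],[0,0,0],1]]';python3 g.py 0.5 -0.3115 0.188; python3 -m pendant '[[[0,0,0],[0,0,0.001],1],[[0,0,0],[0,0,0.001],1],[[0,0,0],[0,0,0],1]]'; python3 -m pendant '[[[0,0,0],[0,0,0.001],1],[[0,0,0],[0,0,0.001],1],[[0,0,0],[0,0,0],1]]'
```

```text
time: 16.15
position: [0.4993, -0.3113, 0.1892]
tool_rot: [-3.141, -0.0, 0.001]
ft_force: [0.9, 0.4, -1.1]
grip_width: 0.412
t 16.15 pos [ 0.4993 -0.3113  0.1892] toolY az -89.99406335172515 tilt 0.03431269079214198 F [ 0.9413  0.3716 -1.1417] w 0.4122482953978818
world d [ 0.0007 -0.0002 -0.0012] tool shift [0.0007 0.0002 0.0012] per row [0.0007 0.0002 0.0012]
time: 16.52
position: [0.4994, -0.3114, 0.1876]
tool_rot: [3.141, 0.0, -0.0]
ft_force: [0.2, -0.0, -1.0]
grip_width: 0.411
time: 16.9
position: [0.4994, -0.3114, 0.1854]
tool_rot: [3.142, 0.0, -0.0]
ft_force: [-0.4, 0.8, -2.2]
grip_width: 0.413
```

```bash
for k in 1; do python3 -m pendant '[[[0,0,0],[0,0,0.001],1],[[0,0,0],[0,0,0.001],1],[[0,0,0],[0,0,0],1]]'; done; python3 -m pendant '[[[0,0,0],[0,0,0.001],1],[[0,0,0],[0,0,0],1]]'
```

```text
time: 17.27
position: [0.4993, -0.3114, 0.1834]
tool_rot: [-3.142, 0.0, 0.0]
ft_force: [0.7, -0.8, -1.1]
grip_width: 0.414
time: 17.52
position: [0.4994, -0.3114, 0.1825]
tool_rot: [3.142, 0.0, -0.0]
ft_force: [0.2, 0.3, -1.9]
grip_width: 0.409
```

```bash
python3 -m pendant '[[[0,0,0],[0,0,0.001],1],[[0,0,0],[0,0,0.001],1],[[0,0,0],[0,0,0],1]]'; python3 -m pendant '[[[0,0,0],[0,0,0.001],1],[[0,0,0],[0,0,0],1]]'; python3 -m pendant '[[[0,0,0],[0,0,0.001],1],[[0,0,0],[0,0,0],1]]'; python3 -m pendant '[[[0,0,0],[0,0,0.001],1],[[0,0,0],[0,0,0],1]]'
```

```text
time: 17.9
position: [0.4993, -0.3114, 0.1804]
tool_rot: [-3.142, -0.0, 0.0]
ft_force: [-0.1, 0.5, -1.3]
grip_width: 0.41
time: 18.15
position: [0.4996, -0.3115, 0.1796]
tool_rot: [3.141, 0.0, 0.0]
ft_force: [0.3, 0.4, -1.7]
grip_width: 0.411
time: 18.4
position: [0.4997, -0.3119, 0.1789]
tool_rot: [3.141, -0.0, 0.001]
ft_force: [0.8, -2.3, -0.8]
grip_width: 0.413
time: 18.65
position: [0.4998, -0.3122, 0.1781]
tool_rot: [3.14, -0.0, 0.002]
ft_force: [0.3, -2.4, 1.1]
grip_width: 0.413
```

Pipe wall contact: the pipe pushes the tool toward -y (-2.3 N). I'll yield that way.

```bash
python3 -m pendant '[[[0,0,0],[0,0.0012,0],1],[[0,0,0],[0,0,0],1]]'; python3 -m pendant '[[[0,0,0],[0,0.0008,0],1],[[0,0,0],[0,0,0],1]]'
```

```text
time: 18.9
position: [0.4998, -0.3124, 0.1779]
tool_rot: [-3.142, -0.0, -0.001]
ft_force: [0.5, -0.9, 2.8]
grip_width: 0.409
time: 19.15
position: [0.4997, -0.3127, 0.1776]
tool_rot: [-3.141, -0.001, -0.0]
ft_force: [0.8, 1.3, 2.5]
grip_width: 0.412
```

Lateral force has evened out at the expected ball height (TCP 0.1776). I'll press in small steps.

```bash
python3 -m pendant '[[[0,0,0],[0,0,0.001],1],[[0,0,0],[0,0,0],1]]'; python3 -m pendant '[[[0,0,0],[0,0,0.001],1],[[0,0,0],[0,0,0],1]]'
```

```text
time: 19.4
position: [0.4995, -0.3128, 0.176]
tool_rot: [-3.141, -0.001, 0.0]
ft_force: [1.8, 1.3, -0.1]
grip_width: 0.408
time: 19.65
position: [0.4994, -0.3129, 0.175]
tool_rot: [-3.141, -0.001, 0.0]
ft_force: [3.2, 1.5, -0.6]
grip_width: 0.411
```

```bash
python3 -m pendant '[[[0,0,0],[0.0012,-0.0006,0],1],[[0,0,0],[0,0,0],1]]';python3 -m pendant '[[[0,0,0],[0,0,0.001],1],[[0,0,0],[0,0,0],1]]'; python3 -m pendant '[[[0,0,0],[0,0,0.001],1],[[0,0,0],[0,0,0],1]]'
```

```text
time: 19.9
position: [0.4998, -0.3128, 0.175]
tool_rot: [-3.141, 0.0, 0.003]
ft_force: [-0.8, 1.4, -1.5]
grip_width: 0.406
time: 20.15
position: [0.5001, -0.3129, 0.1743]
tool_rot: [-3.142, 0.0, 0.002]
ft_force: [-0.4, 2.3, -1.0]
grip_width: 0.412
time: 20.4
position: [0.5003, -0.3128, 0.1733]
tool_rot: [-3.142, 0.0, 0.001]
ft_force: [-1.7, 1.2, -0.7]
grip_width: 0.41
```

```bash
python3 -m pendant '[[[0,0,0],[-0.0004,-0.0006,0],1],[[0,0,0],[0,0,0.001],1],[[0,0,0],[0,0,0],1]]'; python3 -m pendant '[[[0,0,0],[0,0,0.001],1],[[0,0,0],[0,0,0],1]]'; python3 -m pendant '[[[0,0,0],[0,0,0.001],1],[[0,0,0],[0,0,0],1]]'
```

```text
time: 20.78
position: [0.5002, -0.3126, 0.1726]
tool_rot: [3.141, -0.0, 0.0]
ft_force: [0.1, -0.7, 0.1]
grip_width: 0.417
time: 21.02
position: [0.5003, -0.3125, 0.1715]
tool_rot: [3.141, -0.0, 0.0]
ft_force: [0.3, -0.5, -1.0]
grip_width: 0.409
time: 21.28
position: [0.5002, -0.3124, 0.1704]
tool_rot: [3.141, -0.0, 0.0]
ft_force: [-0.5, -1.3, -1.0]
grip_width: 0.413
```

```bash
python3 -m pendant '[[[0,0,0],[0,0,0.001],1],[[0,0,0],[0,0,0],1]]'; python3 -m pendant '[[[0,0,0],[0,0,0.001],1],[[0,0,0],[0,0,0],1]]';python3 -m pendant '[[[0,0,0],[0,0,0.001],1],[[0,0,0],[0,0,0],1]]'; python3 - <<'E'
from h import *
s=eyes.get_image("scene");
cv2.imwrite("pics/g4.png",cv2.resize(s["color"][255:315,135:205,::-1],None,fx=10,fy=10,interpolation=cv2.INTER_NEAREST))
E
```

```text
time: 21.52
position: [0.5001, -0.3122, 0.1691]
tool_rot: [-3.142, -0.0, 0.0]
ft_force: [0.4, -1.2, -2.7]
grip_width: 0.41
time: 21.78
position: [0.5001, -0.3122, 0.168]
tool_rot: [-3.141, -0.0, 0.0]
ft_force: [-0.5, -1.2, -5.0]
grip_width: 0.413
time: 22.02
position: [0.5001, -0.3122, 0.1673]
tool_rot: [-3.141, 0.0, 0.001]
ft_force: [-0.8, -0.1, -3.8]
grip_width: 0.412
```

View pics/g4.png

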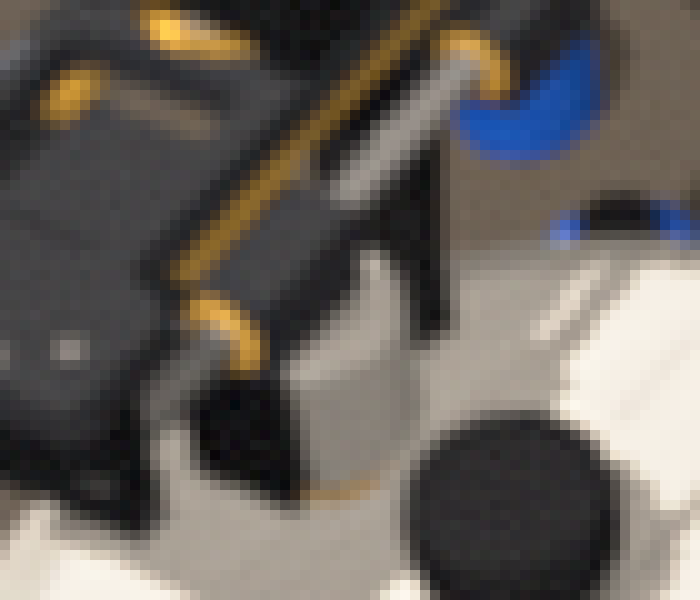

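The weight is almost on the nut, with only a thin brass edge visible below it at crop (340,490). A few more gentle steps.

```bash
python3 -m pendant '[[[0,0,0],[0,0,0.001],1],[[0,0,0],[0,0,0],1]]'; python3 -m pendant '[[[0,0,0],[0,0,0.001],1],[[0,0,0],[0,0,0],1]]';python3 -m pendant '[[[0,0,0],[0,0,0.001],1],[[0,0,0],[0,0,0],1]]'
```

```text
time: 22.32
position: [0.5004, -0.3119, 0.1666]
tool_rot: [-3.141, -0.0, -0.0]
ft_force: [-0.3, -1.4, -2.6]
grip_width: 0.412
time: 22.58
position: [0.5006, -0.3119, 0.166]
tool_rot: [3.142, 0.001, 0.001]
ft_force: [-0.5, 0.1, 0.6]
grip_width: 0.411
time: 22.82
position: [0.5006, -0.3119, 0.1659]
tool_rot: [3.141, 0.001, 0.001]
ft_force: [-1.6, 1.8, 5.3]
grip_width: 0.407
```

```bash
python3 -m pendant '[[[0,0,0],[0,0,0.0007],1],[[0,0,0],[0,0,0],1]]';python3 -m pendant '[[[0,0,0],[0,0,0.0007],1],[[0,0,0],[0,0,0],1]]'
```

```text
time: 23.08
position: [0.5007, -0.312, 0.1659]
tool_rot: [3.141, 0.0, 0.001]
ft_force: [-3.6, 2.0, 7.6]
grip_width: 0.412
time: 23.32
position: [0.5007, -0.3119, 0.1658]
tool_rot: [3.141, 0.0, 0.002]
ft_force: [-3.6, 2.4, 10.7]
grip_width: 0.411
```

It stopped hard on the nut at about 12 N. I'll relax, let go, lift and look.

```bash
python3 -m pendant '[[[0,0,0],[-0.0008,0,-0.002],1],[[0,0,0],[0,0,0],1],[[0,0,0],[0,0,0],0.1],[[0,0,0],[0,0,0],-0.2],[[0,0,0],[0,0,0],-0.2],[[0,0,0],[0,0,0],-0.2]]';python3 -m pendant '[[[0,0,0],[0,0,-0.015],-0.2],[[0,0,0],[0,0,-0.03],-0.2],[[0,0,0],[0,0,-0.05],-0.2],[[0,0,0],[0.0,-0.06,0],-0.2],[[0,0,0],[0,-0.06,0],-0.2],[[0,0,0],[0,-0.06,0],-0.2],[[0,0,0],[0,0,0],-0.2]]';python3 g.py; python3 - <<'E'
from h import *
s=eyes.get_image("scene");t=eyes.get_image("top")
cv2.imwrite("pics/k1.png",cv2.resize(s["color"][250:320,135:215,::-1],None,fx=9,fy=9,interpolation=cv2.INTER_NEAREST))
cv2.imwrite("pics/k2.png",cv2.resize(t["color"][150:260,390:530,::-1],None,fx=5,fy=5,interpolation=cv2.INTER_NEAREST))
b=blob(s,(165,285),14,(0,0,0),(180,255,60));print(b)
bt=blob(t,(466,221),14,(0,0,0),(180,255,60));print(bt)
print(tri(t,bt[0],s,b[0]),onz(t,bt[0],.202))
P=cloud(t);v,u=int(bt[0][1]),int(bt[0][0]);print(P[v-2:v+3,u-2:u+3,2])
E
```

```text
time: 24.08
position: [0.4993, -0.3122, 0.1648]
tool_rot: [-3.141, 0.0, 0.001]
ft_force: [0.3, -1.0, -0.3]
grip_width: 0.589
time: 24.95
position: [0.5004, -0.1259, 0.2622]
tool_rot: [3.141, 0.016, 0.004]
ft_force: [0.2, -0.7, 1.0]
grip_width: 0.598
t 24.95 pos [ 0.5004 -0.1259  0.2622] toolY az -89.42439574614639 tilt 0.1498963136215703 F [ 0.2416 -0.7494  0.9683] w 0.597634180747917
(array([164.5, 282.7]), np.int32(50))
(array([463.47558386, 220.34819533]), np.int32(471))
(array([ 0.49679607, -0.3053999 ,  0.19265053]), np.float64(0.008551850204605645)) [ 0.50035333 -0.29831529  0.202     ]
[[0.64939944 0.64854218 0.64884322 0.65076013 0.65190807]
 [0.6475055  0.64837383 0.64883531 0.65135176 0.6517656 ]
 [0.64803306 0.64992034 0.64994781 0.6514103  0.6510306 ]
 [0.64897874 0.64766167 0.65111034 0.65015493 0.65005276]
 [0.64905795 0.64742737 0.65079939 0.65096917 0.65196466]]
```

View pics/k1.png

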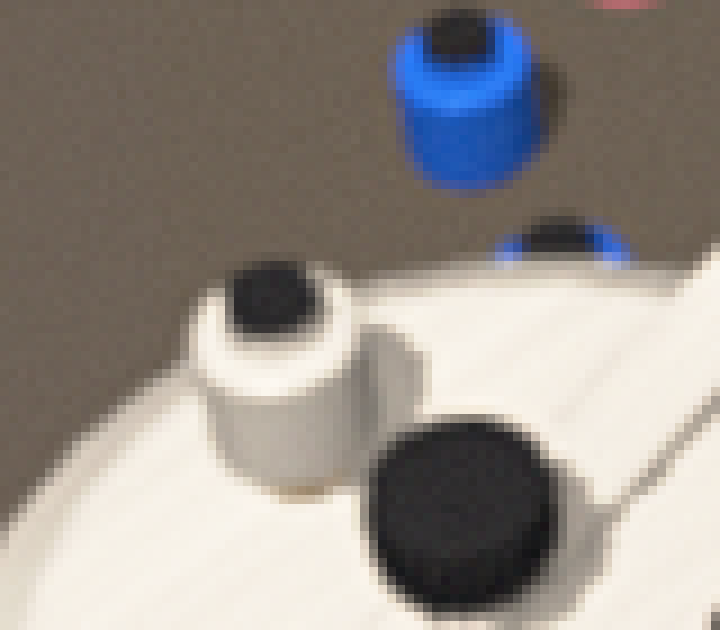

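View pics/k2.png

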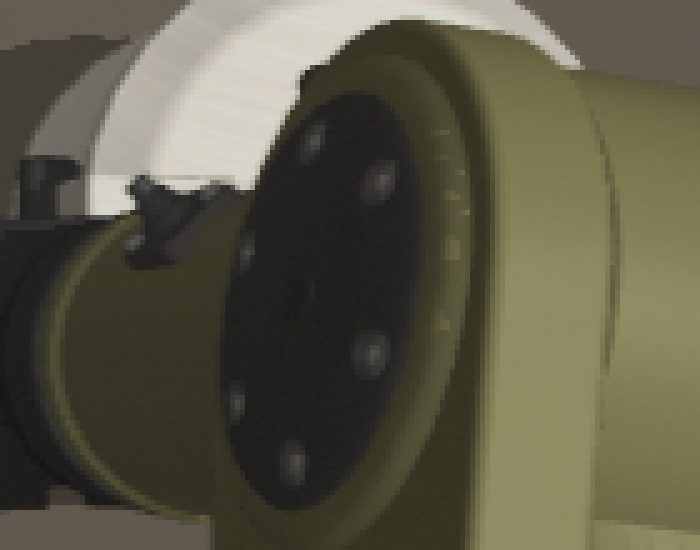

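The heavy weight sits upright on the nut: its cap is at scene (164.5,282.7), as predicted for the seated height, and only a brass sliver shows. Now weight B, jaws along y.

```bash
python3 -m pendant '[[[0,0,0],[-0.0148,-0.0458,0],-0.5],[[0,0,0],[-0.0148,-0.0458,0.03],-0.5],[[0,0,0],[-0.0148,-0.0458,0.04],-0.5],[[0,0,0],[-0.0148,-0.0458,0.04],-0.5],[[0,0,0],[0,0,0.03],-0.5],[[0,0,0],[0,0,0],-0.5],[[0,0,0],[0,0,0],-0.5]]';python3 g.py 0.4418 0.0573 0.006; python3 - <<'E'
from h import *
s=eyes.get_image("scene");b=blob(s,(243,221),8,(0,0,0),(180,255,60));print(b)
cv2.imwrite("pics/l1.png",cv2.resize(s["color"][150:270,180:310,::-1],None,fx=5,fy=5,interpolation=cv2.INTER_NEAREST))
t=eyes.get_image("top")
bt=blob(t,(469,221),9,(0,0,0),(180,255,70));print(bt); P=cloud(t)
if bt:
    v,u=int(bt[0][1]),int(bt[0][0]);print(P[v-2:v+3,u-2:u+3,2].round(3),onz(t,bt[0],.202))
E
```

```text
time: 25.92
position: [0.4417, 0.0496, 0.1215]
tool_rot: [-3.141, 0.004, -0.003]
ft_force: [0.3, -0.2, 1.3]
grip_width: 0.745
t 25.925 pos [0.4417 0.0496 0.1215] toolY az -90.1609452449019 tilt 0.09560580739182199 F [ 0.2742 -0.2386  1.3211] w 0.7447525496763177
world d [ 0.0001  0.0077 -0.1155] tool shift [-0.0001 -0.0077  0.1155] per row [-0.0001 -0.0077  0.1155]
(array([242.35294118, 220.47058824]), np.int32(34))
(array([469.22222222, 221.44444444]), np.int32(81))
[[0.2   0.201 0.201 0.202 0.2  ]
 [0.201 0.202 0.201 0.199 0.2  ]
 [0.2   0.201 0.202 0.201 0.201]
 [0.2   0.203 0.201 0.202 0.197]
 [0.199 0.2   0.2   0.202 0.202]] [ 0.49808277 -0.30893025  0.202     ]
```

View pics/l1.png

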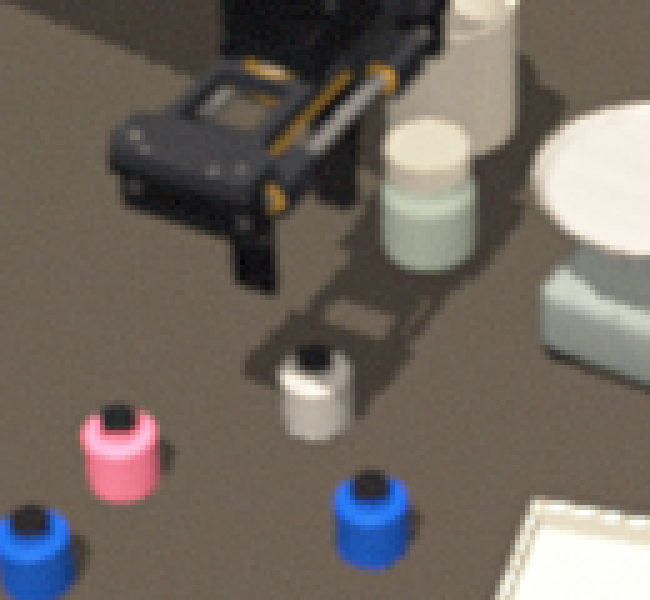

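Depth of the seated weight's cap top is 0.201 (0.202 expected), so it is fully home. Now grasp B.

```bash
python3 -m pendant '[[[0,0,0],[0,-0.0077,0.02],-0.5],[[0,0,0],[0,0,0.04],-0.5],[[0,0,0],[0,0,0.035],-0.5],[[0,0,0],[0,0,0.012],-0.5],[[0,0,0],[0,0,0.0055],-0.5],[[0,0,0],[0,0,0],-0.5],[[0,0,0],[0,0,0],-0.5]]';python3 g.py 0.4418 0.0573 0.007
```

```text
time: 26.9
position: [0.4413, 0.0585, 0.0088]
tool_rot: [3.141, -0.0, 0.003]
ft_force: [0.2, -0.2, 0.5]
grip_width: 0.752
t 26.9 pos [0.4413 0.0585 0.0088] toolY az -90.00971218074406 tilt 0.12622491032515373 F [ 0.1533 -0.1972  0.5137] w 0.7517831153874222
world d [ 0.0005 -0.0012 -0.0018] tool shift [0.0005 0.0012 0.0018] per row [0.0005 0.0012 0.0018]
```

```bash
python3 -m pendant '[[[0,0,0],[0,0.001,0.001],-0.1],[[0,0,0],[0,0,0],1],[[0,0,0],[0,0,0],1],[[0,0,0],[0,0,0],1],[[0,0,0],[0,0,0],1],[[0,0,0],[0,0,-0.02],1],[[0,0,0],[0,0,-0.05],1],[[0,0,0],[0,0,-0.02],1]]' 25; python3 -m pendant '[[[0,0,0],[0,0,0],1],[[0,0,0],[0,0,0],1]]'; python3 g.py 0.652 -0.035 0.1 5
```

```text
time: 27.9
position: [0.4415, 0.0579, 0.0989]
tool_rot: [3.141, 0.0, 0.005]
ft_force: [0.3, -0.3, -1.7]
grip_width: 0.412
time: 28.15
position: [0.4393, 0.0574, 0.0956]
tool_rot: [3.141, 0.0, -0.003]
ft_force: [0.5, -0.1, -0.9]
grip_width: 0.412
t 28.15 pos [0.4393 0.0574 0.0956] toolY az -89.9988952177163 tilt 0.1069889357129235 F [ 0.4552 -0.0727 -0.861 ] w 0.4120595965303301
world d [ 0.2127 -0.0924  0.0044] tool shift [ 0.2127  0.0924 -0.0048] per row [ 0.0425  0.0185 -0.001 ]
```

```bash
python3 -m pendant '[[[0,0,0],[0.0425,0.0185,0],1],[[0,0,0],[0.0425,0.0185,0],1],[[0,0,0],[0.0425,0.0185,0],1],[[0,0,0],[0.0425,0.0185,0],1],[[0,0,0],[0.0425,0.0185,0],1],[[0,0,0],[0,0,0],1],[[0,0,0],[0,0,0],1]]';python3 g.py 0.652 -0.035 0.011; python3 - <<'E'
from h import *
s=eyes.get_image("scene")
cv2.imwrite("pics/m1.png",cv2.resize(s["color"][180:330,220:370,::-1],None,fx=4,fy=4))
E
```

```text
time: 29.02
position: [0.6513, -0.0339, 0.0945]
tool_rot: [-3.14, -0.001, 0.006]
ft_force: [-1.1, 0.6, -1.7]
grip_width: 0.415
t 29.025 pos [ 0.6513 -0.0339  0.0945] toolY az -89.94642231453774 tilt 0.24148627146413065 F [-1.0823  0.5974 -1.7139] w 0.41514373398143
world d [ 0.0007 -0.0011 -0.0835] tool shift [0.0011 0.0012 0.0835] per row [0.0011 0.0012 0.0835]
```

View pics/m1.png

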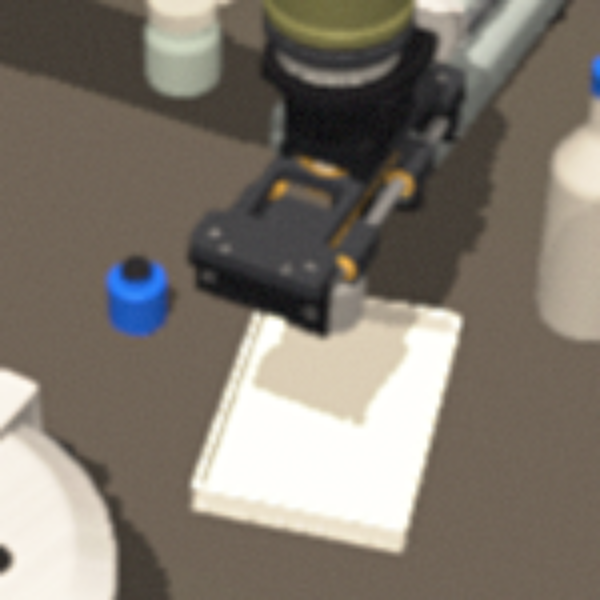

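The weight is over the middle of the tray. Lowering.

```bash
python3 -m pendant '[[[0,0,0],[0,0,0.03],1],[[0,0,0],[0,0,0.03],1],[[0,0,0],[0,0,0.012],1],[[0,0,0],[0,0,0.004],1],[[0,0,0],[0,0,0.002],1],[[0,0,0],[0,0,0],1]]';python3 -m pendant '[[[0,0,0],[0,0,0.002],1],[[0,0,0],[0,0,0],1]]';python3 -m pendant '[[[0,0,0],[0,0,0.001],1],[[0,0,0],[0,0,0],1]]'
```

```text
time: 29.82
position: [0.6534, -0.0349, 0.0197]
tool_rot: [3.141, 0.0, 0.002]
ft_force: [1.1, -0.5, -1.3]
grip_width: 0.416
time: 30.08
position: [0.6528, -0.035, 0.0169]
tool_rot: [3.141, -0.0, 0.0]
ft_force: [-0.7, 0.9, -1.2]
grip_width: 0.414
time: 30.32
position: [0.6527, -0.0349, 0.0156]
tool_rot: [3.142, 0.0, -0.0]
ft_force: [-0.2, 0.2, -0.9]
grip_width: 0.412
```

```bash
python3 -m pendant '[[[0,0,0],[0,0,0.002],1],[[0,0,0],[0,0,0.001],1],[[0,0,0],[0,0,0],1]]';python3 -m pendant '[[[0,0,0],[0,0,0.001],1],[[0,0,0],[0,0,0],1]]';python3 -m pendant '[[[0,0,0],[0,0,0.001],1],[[0,0,0],[0,0,0],1]]'
```

```text
time: 30.7
position: [0.6526, -0.0349, 0.0126]
tool_rot: [3.142, 0.0, -0.0]
ft_force: [-0.1, 0.0, -0.8]
grip_width: 0.413
time: 30.95
position: [0.6527, -0.0349, 0.0116]
tool_rot: [3.142, 0.0, -0.0]
ft_force: [-0.7, 0.1, -0.9]
grip_width: 0.414
time: 31.2
position: [0.6527, -0.0349, 0.0106]
tool_rot: [3.142, 0.0, -0.0]
ft_force: [-0.8, -0.3, -0.8]
grip_width: 0.411
```

```bash
python3 -m pendant '[[[0,0,0],[0,0,0.001],1],[[0,0,0],[0,0,0],1]]';python3 -m pendant '[[[0,0,0],[0,0,0.0007],1],[[0,0,0],[0,0,0],1]]'
```

```text
time: 31.45
position: [0.6528, -0.0349, 0.0099]
tool_rot: [3.141, 0.0, 0.0]
ft_force: [-1.1, -0.6, 0.2]
grip_width: 0.412
time: 31.7
position: [0.6529, -0.0349, 0.0098]
tool_rot: [3.141, 0.0, 0.0]
ft_force: [-2.7, -0.0, 5.4]
grip_width: 0.411
```

It is touching the tray floor. I'll let go and back off.

```bash
python3 -m pendant '[[[0,0,0],[0,0,-0.001],1],[[0,0,0],[0,0,0],0.1],[[0,0,0],[0,0,0],-0.2],[[0,0,0],[0,0,0],-0.2],[[0,0,0],[0,0,0],-0.2]]';python3 -m pendant '[[[0,0,0],[0,0,-0.02],-0.2],[[0,0,0],[0,0,-0.05],-0.2],[[0,0,0],[0,0,-0.06],-0.2],[[0,0,0],[0,0,-0.06],-0.2],[[0,0,0],[-0.06,0,-0.03],-0.2],[[0,0,0],[-0.06,0,0],-0.2],[[0,0,0],[-0.06,0,0],-0.2],[[0,0,0],[0,0,0],-0.2]]';python3 -m pendant '[[[0,0,0],[0,0,0],-0.2],[[0,0,0],[0,0,0],-0.2]]'; python3 - <<'E'
from h import *
np.set_printoptions(precision=3,suppress=True)
s=eyes.get_image("scene");t=eyes.get_image("top")
cv2.imwrite("pics/z1.png",s["color"][:,:,::-1]);cv2.imwrite("pics/z2.png",t["color"][:,:,::-1])
P=cloud(t)
print(P[219:224,467:472,2])
m=(P[...,2]>.04)&(P[...,2]<.052)&(abs(P[...,0]-.653)<.04)&(abs(P[...,1]+.035)<.04);print(m.sum(),P[m].mean(0) if m.any() else 0)
S=cloud(s);m=(S[...,2]>.04)&(S[...,2]<.052)&(abs(S[...,0]-.653)<.04)&(abs(S[...,1]+.035)<.04);print(m.sum(),S[m].mean(0) if m.any() else 0)
E
```

```text
time: 32.33
position: [0.6528, -0.0349, 0.01]
tool_rot: [3.142, 0.0, -0.0]
ft_force: [0.3, -0.8, -0.3]
grip_width: 0.59
time: 33.33
position: [0.473, -0.0351, 0.2291]
tool_rot: [3.134, -0.002, -0.0]
ft_force: [1.2, -0.6, -0.0]
grip_width: 0.597
time: 33.58
position: [0.4784, -0.0346, 0.2287]
tool_rot: [-3.14, -0.001, -0.002]
ft_force: [-0.5, 0.2, 0.1]
grip_width: 0.603
[[0.202 0.2   0.202 0.201 0.201]
 [0.2   0.2   0.2   0.2   0.201]
 [0.201 0.2   0.201 0.2   0.198]
 [0.199 0.202 0.2   0.2   0.2  ]
 [0.198 0.2   0.199 0.201 0.199]]
61 [ 0.653 -0.036  0.045]
61 [ 0.655 -0.037  0.046]
```

View pics/z1.png

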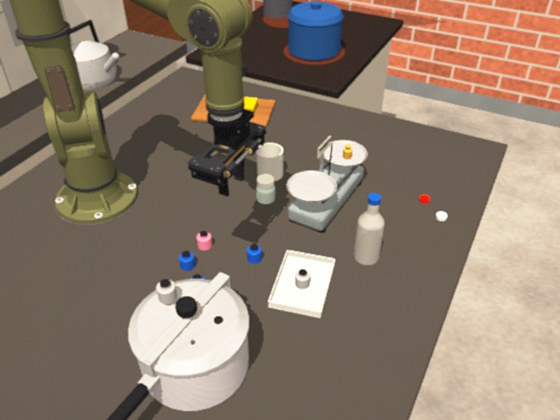

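View pics/z2.png

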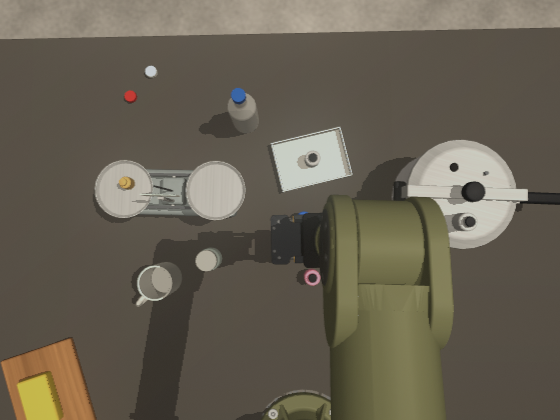

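The heavy weight is on the vent (scene (166,292), cap top z = 0.200), upright. The light one stands in the tray (top (312,158)). The check weight is on its pan, the bottle, mug and salt jar are unmoved, and the arm is clear. Handing in.

```bash
python3 -c "
from bench import order
print(order.close_job())"
```

```text
the job is handed in; nothing more can be done
None
```

I weighed weight A, found it was the heavy one and pressed it home on the vent pipe. Weight B went into the tray without being weighed. The job was handed in at about 34 s; no verdict was reported.

- **Weighing:** I set A on the empty pan and let go. That pan dropped to its stop (floor about 0.098 m) and the check weight's pan rose to about 0.115 m.
- **Vent pipe:** I felt for the pipe and corrected sideways by 1–2 mm. The weight met resistance at about the ball height, slid on, and stopped hard at the nut under about 12 N. Its cap top measured 0.200–0.201 m (0.202 expected for fully seated, 0.215 if stopped on the balls), and it looked upright.
- **Tray:** B stands near the middle of the tray.
- **Last pictures:** both weights were released, the check weight was on its pan, and the bottle, mug and salt jar were where they started. The arm was clear of everything.

One reading did not fit. I never measured a clear 5–12 N snap: the largest reading at the balls was about 4.4 N, taken at the end of a step. That the weight is home rests on the height and the hard stop. Force readings were also noisy by about 1 N.

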